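# Weigh two reagent vials against each other and seat the heavier in the dry block

### The job

Two look-alike reagent vials stand by the two-pan balance and one holds more than the other. Stand one on each pan and let go; then take the vial whose side drops and press it gently, upright and fully home, into the bore of the grey reducing sleeve in the dry-block incubator, leaving the lighter vial standing on its pan. The sleeve is loose and has slid against one side of its well, so feel for the bore with light pressure: do not force it, do not lean on the balance, and do not knock a vial over.

Things in the scene. Friction and masses are not known exactly. Their poses are not given: they have to be found in the camera images.
- vial_1_mid (a point): Reagent vial, white with a pale grey cap, one of two alike; stands on the table at the start. 43 mm tall; body 23 mm across up to 27 mm above its foot, foot edge bevelled 1.3 mm, then a sloping shoulder and a cap 17 mm across. 18 to 45 g. Point: on its axis, half-way up (21.5 mm above the foot); z is its axis. To seat it, hold it 16 to 27 mm above its foot: the lowest 13 mm go into the bore.
- vial_2_mid (a point): The other reagent vial, the same in shape and look; its mass differs by at least 7 g. Point: on its axis, half-way up (21.5 mm above its foot).
- beam (a joint): Tilt of the balance beam, rad. 0: level; positive: pan_left is down; negative: pan_right is down. Stops at -0.07 and +0.07. The empty beam levels itself; a difference of 7 g, or one vial alone, brings it down to a stop within a second.
- pan_left_floor (a point): Centre of the floor of the balance's left pan (left as seen by the robot): a round steel dish 63 mm across inside, rim 7 mm above its floor. The pans are 200 mm apart, their floors 83 mm above the table when level. A pan stays level and rides up or down 7 mm with the beam; it gives way freely until the beam is on its stop, then it is hard.
- pan_right_floor (a point): Centre of the floor of the balance's right pan, the same as the left one.
- balance: Grey base of the two-pan balance, 262 mm long, fixed. Origin at the centre of its underside on the table; y runs along the beam to the left pan. Nothing between the pans is higher than 75 mm.
- well (a point): On the axis of the round well (48 mm across) in the aluminium block, level with the upper rim of the grey sleeve that stands in the well. The sleeve is 40 mm across and leans against the well's wall, so its bore (24.8 mm across, 13 mm deep, flat floor) lies 4 mm to one side of this point, in a direction that is not measured. With a vial home, its middle is 8.5 mm above this point.
- sleeve_foot (a point): On the well's axis, 27 mm below point well. The sleeve stands on a cushion: it sinks from 1.5 N on, 1 mm per 1.2 N, and is hard after 7 mm (10 N). Pressed beside the bore, a vial bears on the rim's side away from the bore. Side loads below 8 N do not shift the sleeve. Two sprung pads in the bore, 6 mm below the rim, take 2 to 4 N to press past and then hold the vial; keep it upright meanwhile.
- dry_block: Dry-block incubator, fixed: white case 150 x 116 mm with a square aluminium block on top (96 mm wide, upper face 58 mm above the table; the sleeve's rim at 66 mm); dark display and knob towards -x. Origin under the case on the table; the well's axis lies 24 mm along its x.
Things that resemble listed ones, but are neither listed nor needed, are in the scene too. Leave any green, purple or yellow look-alike of the part that bears vial_2_mid alone.

How it is judged:
On the way:
1. the vials stand let go on opposite pans and the beam has come to rest, down on one side (((distance between vial_1_mid and pan_left_floor below 0.034 m and distance between vial_2_mid and pan_right_floor below 0.034 m) or (distance between vial_1_mid and pan_right_floor below 0.034 m and distance between vial_2_mid and pan_left_floor below 0.034 m)) and angle between each of vial_1_mid, vial_2_mid's own z axis and vertical below 0.15 rad and (value of joint beam above 0.05 rad or value of joint beam below -0.05 rad) and velocity of joint beam between -0.05 and 0.05 rad/s and contact force between the fingers and balance below 0.05 N and contact force between the fingers and anything else below 0.05 N), for 0.3 s.
At the end, for the whole second after the job is handed in: The heavier vial stands let go in the sleeve's bore, its foot on the bore's floor to within 2 mm; the lighter vial (the one of the two that weighs under 0.285 N, 29 g) stands within the rim of a pan; both upright to within 0.12 rad (((horizontal distance between vial_1_mid and well below 0.0065 m and z of vial_1_mid in the frame of well between 0.005 and 0.0105 m and (distance between vial_2_mid and pan_left_floor below 0.034 m or distance between vial_2_mid and pan_right_floor below 0.034 m) and contact force between vial_2 and balance below 0.285 N) or (horizontal distance between vial_2_mid and well below 0.0065 m and z of vial_2_mid in the frame of well between 0.005 and 0.0105 m and (distance between vial_1_mid and pan_left_floor below 0.034 m or distance between vial_1_mid and pan_right_floor below 0.034 m) and contact force between vial_1 and balance below 0.285 N)) and angle between each of vial_1_mid, vial_2_mid's own z axis and vertical below 0.12 rad and contact force between the fingers and anything else below 0.05 N); the robot touches nothing.
It fails at once if the dry block or its sleeve is pressed with more than 24 N (contact force between anything else and dry_block above 24 N).
It fails at once if the balance is pressed with more than 12 N (contact force between anything else and balance above 12 N).
It fails at once if a vial is knocked over (angle between any of vial_1_mid, vial_2_mid's own z axis and vertical above 0.6 rad).
It also fails if it takes over 72 s, if anything falls off the work surface, if the arm or the gripper's body presses on something with over 40 N, if the wrist force passes 120 N, or if a joint passes its speed limit or range.

### The arm

A 6-joint arm with a two-finger parallel gripper is mounted at the origin on the work surface; the furniture and walls round the work are solid. World frame = base frame: x ahead of the robot, y to its left, z up, the work surface at z = 0. Lengths are in m, angles in rad, forces in N, time in s.
With the tool pointing down it reaches from about 0.3 to 0.775 m from the base axis. Payload 14.6 kg.
Tool frame: the origin (TCP) lies on the centre line of the jaws, within the pads' length; the fingertips stand 14 mm ahead of it and the grasp point (between the pads) lies 5 mm behind it; x points along the fingers, y is the direction in which the jaws open and shut, and the axes are right-handed (so a half turn about x gives the same grasp; the last joint's range is limited). The gripper opens to 94 mm and grips with 3 to 60 N. Pads are 16 mm wide; open, the fingers measure 119 mm over their backs; the gripper's body (75 mm by 177 mm) begins 78 mm behind the grasp point.
Start: joints at [-1.4, 0.3, 1.521, -0, 1.321, -0.067], TCP at [0.13, -0.535, 0.219] pointing down, gripper open.
Joint ranges: [-3.03, 3.03], [-0.79, 2.21], [0.23, 2.52], [-1.04, 4.18], [0, 3.07], [-2.55, 2.55]. Speed limits (rad/s): [2.22, 2.22, 2.57, 3.14, 3.14, 3.14].

### API

Orientations are given as [roll, pitch, yaw] about the fixed x, y, z axes, in that order (R = Rz(yaw) Ry(pitch) Rx(roll)).
In Python, from station import * gives the robot as it stands. The module is installed in compiled form; this text tells all that it offers.
- The arm moves only by the shell command python3 -m handwheel 'ROWS' [FORCE]. ROWS is JSON, a list of rows, each a list of 3 entries, a list of its own where there are three numbers: the shift along the tool's x, y, z in mm, then the turn about the tool's x in rad, then the gripper command: -1 is fully open, 1 is shut, values between are in proportion. In form: [[[dx, dy, dz], spin, gripper], ...]. A call has exactly 5 rows; each row is the pose to reach, as a shift and turn from the pose measured when the call began, along the tool's axes at that moment; what a row does not reach only later rows make up. A row lasts 1/10 s, in which the tool goes at most 50 mm and 8.59 degrees, less where a joint would pass 70% of its speed; a pose out of reach is approached as far as the arm can. A call with a gripper value outside its range is refused whole. The fingers move at their own pace and stop on an object; FORCE is the grip in N (left out, the last holds). Time passes only in rows, so rows that repeat a pose let the fingers close, or fill a call up. It gives the time, the measured TCP pose, the force and the opening at its end, in the units of the state.
- get_obs(): the state, without advancing time (a new reading comes with each control period).
- camera(name): name is "scene" or "top"; returns (picture, depth): 420x560x3 uint8, blue, green, red; 420x560 float32, m along the optical axis (not along the pixel's ray), 0 where there is no reading.
- camera_info(name): a dict with "fx", "fy", "cx", "cy" (pixels), "k1" (the pictures are not rectified: a ray, as slopes to the right and down, at radius r is drawn at 1 + k1 r^2 times it, then the intrinsics apply), "extrinsics" (4x4, takes a point from camera to world coordinates). Camera axes: x right, y down, z forward; pixel columns grow to the right and rows downward; lengths in m; the calibration is good to about 2 mm. A picture is of the moment at which its call begins. camera_info takes no time and is no camera call.
- hand_in(): hands the job in, once; it reports no verdict.
The state is a dict: "time_s": time; "qpos": joint angles; "joint_vel": joint speeds; "tau": joint torques, N m; "ee_pos": TCP position; "eef_rot": TCP orientation; "force": force on the tool from outside, world axes, zero at the start; "moment": the same for the moment, N m; "grip_width": finger opening in m.
Only numpy, scipy, OpenCV 4.12 (cv2) and the standard library are available. Lean on these libraries where they do the work, as an engineer would, in place of code of your own. Each camera call takes 0.05 s, during which the arm holds its last target. There are 200 camera calls.

## Working session

There is one attempt and no reset: what is moved stays moved. The work goes in short steps, Python scripts to look and compute and a shell command to move; the robot and the scene stay as the last step left them, time stands still between calls to the robot, and variables do not carry over. Pictures are saved under pics/ and viewed, about 8 in all and at most 12, crops included, and the job is handed in when it is done.

```bash
mkdir -p pics
python3 - <<'E'
from station import *
import cv2,numpy as np
o=get_obs();print({k:np.round(v,3).tolist() for k,v in o.items()})
for n in("scene","top"):
    p,d=camera(n);cv2.imwrite(f"pics/{n}0.png",p);np.save(f"pics/{n}0.npy",d);i=camera_info(n)
    print(n,{k:np.round(v,4).tolist() for k,v in i.items()})
E
```

```text
{'time_s': 0.0, 'qpos': [-1.4, 0.3, 1.522, -0.0, 1.321, -0.067], 'joint_vel': [-0.001, -0.0, -0.002, -0.001, -0.0, 0.0], 'tau': [-0.001, -53.181, -35.274, 0.071, 0.024, -0.0], 'ee_pos': [0.13, -0.534, 0.219], 'eef_rot': [-1.63, 1.57, 1.749], 'force': [-0.436, -0.332, 0.2], 'moment': [0.019, -0.041, -0.028], 'grip_width': 0.094}
scene {'fx': 492.7273, 'fy': 492.7273, 'cx': 282.8187, 'cy': 210.9568, 'k1': -0.0653, 'extrinsics': [[-0.5999, -0.5043, 0.6211, -0.1034], [-0.8, 0.3813, -0.4632, 0.3949], [-0.0033, -0.7748, -0.6322, 0.6703], [0.0, 0.0, 0.0, 1.0]]}
top {'fx': 391.842, 'fy': 391.842, 'cx': 280.2574, 'cy': 204.8706, 'k1': 0.0178, 'extrinsics': [[0.0128, -0.991, 0.1333, 0.33], [-0.9994, -0.0169, -0.0297, -0.0136], [0.0317, -0.1329, -0.9906, 1.0092], [0.0, 0.0, 0.0, 1.0]]}
```

View pics/scene0.png

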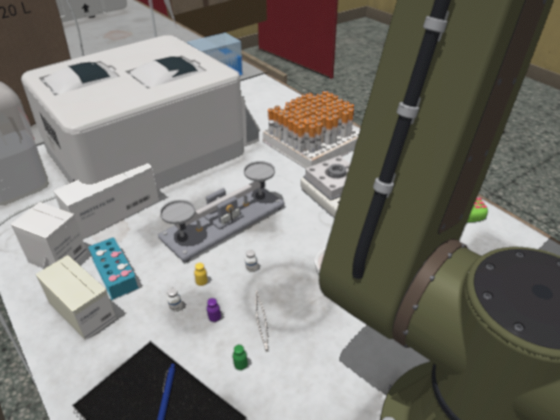

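View pics/top0.png

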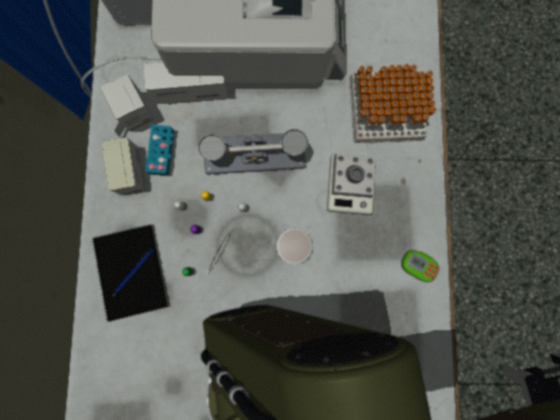

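Scene view: white vials at (174,299) and (251,260). The look-alikes are yellow (201,273), purple (213,309) and green (240,356). The pans are at (178,213) and (259,172), and the well is at about (337,170). Top view: white vials at (180,205) and (243,208), yellow (206,196), purple (195,229), green (186,271), pans (213,148) and (294,142), well about (355,174). I choose the two white ones and will check them in a close crop.

```bash
cat > h.py <<'E'
from station import *
import cv2,numpy as np
def K(i): return np.array([[i["fx"],0,i["cx"]],[0,i["fy"],i["cy"]],[0,0,1.]])
def ray(n,uv):
    i=camera_info(n);E=np.array(i["extrinsics"])
    s=cv2.undistortPoints(np.array([[uv]],float),K(i),np.array([i["k1"],0,0,0.]))[0,0]
    return E[:3,3],E[:3,:3]@np.r_[s,1.]
def plane(n,uv,z):
    c,r=ray(n,uv);return c+r*(z-c[2])/r[2]
def depthpt(n,uv,d):
    c,r=ray(n,uv);return c+r*d
def tri(a,b):
    c1,r1=ray("scene",a);c2,r2=ray("top",b);r1=r1/np.linalg.norm(r1);r2=r2/np.linalg.norm(r2)
    t=np.linalg.lstsq(np.c_[r1,-r2],c2-c1,rcond=None)[0];p,q=c1+t[0]*r1,c2+t[1]*r2
    return (p+q)/2,np.linalg.norm(p-q)
def proj(n,P):
    i=camera_info(n);W=np.linalg.inv(np.array(i["extrinsics"]))
    return cv2.projectPoints(np.array([P],float),cv2.Rodrigues(W[:3,:3])[0],W[:3,3],K(i),np.array([i["k1"],0,0,0.]))[0][0,0]
def world(n,d):
    i=camera_info(n);E=np.array(i["extrinsics"]);v,u=np.mgrid[:420,:560]
    s=cv2.undistortPoints(np.stack([u.ravel(),v.ravel()],1).astype(float)[:,None],K(i),np.array([i["k1"],0,0,0.]))[:,0]
    return ((np.c_[s,np.ones(len(s))]*d.reshape(-1,1))@E[:3,:3].T+E[:3,3]).reshape(420,560,3)
E
python3 - <<'E'
from h import *
S=cv2.imread("pics/scene0.png");T=cv2.imread("pics/top0.png");f=lambda I,x,y,w,h,k:cv2.resize(I[y:y+h,x:x+w],None,fx=k,fy=k,interpolation=cv2.INTER_CUBIC)
# rows: scene vials crop (150,245)-(280,320) x3 ; scene well
a=f(S,150,240,130,98,3);b=f(S,290,140,65,70,6)[:294,:390];c=f(T,165,185,100,75,4)[:300,:400];e=f(T,320,145,65,60,5)[:300,:325]
cv=np.zeros((600,800,3),np.uint8);cv[:294,:390]=a[:294];cv[:b.shape[0],400:400+b.shape[1]]=b;cv[300:600,:400]=c;cv[300:300+e.shape[0],410:410+e.shape[1]]=e
cv2.imwrite("pics/crop1.png",cv)
for n in("scene","top"):
    W=world(n,np.load(f"pics/{n}0.npy"))
    # vial tops / blobs above table in vial area
    for nm,x0,x1,y0,y1 in(() if 0 else (("vA",)+((160,190,285,312) if n=="scene" else (172,189,197,214)),("vB",)+((240,262,245,275) if n=="scene" else (235,252,200,217)))):
        w=W[y0:y1,x0:x1].reshape(-1,3);g=w[w[:,2]>.012];t=g[g[:,2]>.033]
        print(n,nm,len(g),g.mean(0).round(4),t.mean(0).round(4),len(t),w[:,2].max().round(4),np.median(w[:,2]).round(4))
    w=W.reshape(-1,3);
    m=(W[...,2]>.052)&(W[...,2]<.064)&(W[...,0]>.3);print(n,[ (k,) for k in []])
    if n=="top":
        for nm,x0,x1,y0,y1 in(("panL",195,232,130,165),("panR",277,312,125,160),("block",325,385,150,215)):
            w=W[y0:y1,x0:x1].reshape(-1,3);print(nm,np.percentile(w[:,2],[5,25,50,75,90,99]).round(3))
            z=W[y0:y1:2,x0:x1:2,2];print((z*1000).astype(int))
E
```

```text
scene vA 229 [0.4462 0.2156 0.0355] [0.4412 0.2172 0.0547] 87 0.6703 -0.0001
scene vB 195 [0.4421 0.0618 0.0397] [0.4312 0.0687 0.0655] 75 0.6703 0.0007
scene []
top vA 84 [0.4544 0.2038 0.0565] [0.4524 0.2013 0.0862] 43 1.0092 0.0008
top vB 73 [0.4541 0.0518 0.0474] [0.4533 0.0514 0.0701] 34 1.0092 0.0009
top []
panL [-0.002  0.002  0.021  0.083  0.086  0.091]
[[   0    0    0    0    2   -1    0    0    1    0    0    1    0    1
     0    1    0    1    0]
 [   1    1   -2    0   -2    0    0    2    1    1   -1    1    1   -1
     1   -2    1    1   -1]
 [  -1    1   -1    0    1   -2   87   90   89   86   88   -1    0    0
     2   -1    1    2    0]
 [   0   -2   -2    2   91   87   83   83   84   81   81   82   89    0
     3    2   13   16   14]
 [  -1   -1    0   89   85   81   85   82   84   82   85   82   82   87
    16   18   17   17   18]
 [   2   -1   -3   84   84   80   82   82   84   82   80   79   82   84
    85   15   18   17   15]
 [  -2    1   91   84   83   82   80   82   82   82   83   83   82   80
    83   17   17   18   14]
 [   2    1   86   83   82   84   83
[... 6672 characters left out ...]
 31   31   39   40   41   34   34   33    0   -1    4    0
     0   -1]
 [   0   18   29   30   32   33   32   36   32   36   38   32   31   33
    33   36   35   36   35   33   34   33   31   32   -1   -3   -2   -1
     0   -3]
 [   0   -4   21   29   29   30   31   31   31   32   31   30   30   31
    35   35   31   29   34   35   35   32   36   35    0    2    0    1
     2    0]
 [  -1    0    0   -2    0    0   -2    1   -1    9   14   18   22   25
    28   25   25   34   30   28   26   31   29   33    0    0    0    0
     0    0]
 [   1   -2    3    0    0    0    1    2   -1   -2   -2   -2    0    0
    -1   -1    0    0    3    0    0   13    0    0   -3    0   -2    1
    -1    0]]
```

View pics/crop1.png

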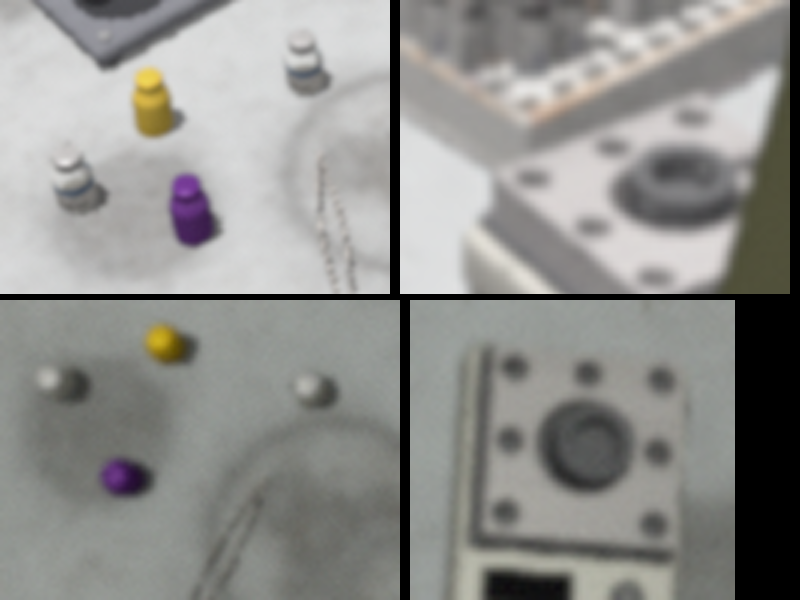

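The crop confirms two white vials with grey caps, each with a blue-grey band: scene A (174,299) and B (251,260). Yellow and purple are clearly different. The grey sleeve shows in the well in the top view, with the gap at its left and lower-left. I'll fit the shapes in the depth data and check by triangulation.

Run:
```python
from h import *
from scipy.optimize import least_squares
dt=[];
for k in range(6): dt.append(camera("top")[1])
D=np.array(dt);D[D==0]=np.nan;D=np.nanmedian(D,0);np.save("pics/topmed.npy",D)
ds=np.array([camera("scene")[1] for _ in range(6)]);ds[ds==0]=np.nan;ds=np.nanmedian(ds,0)
T=cv2.imread("pics/top0.png");S=cv2.imread("pics/scene0.png")
W=world("top",D);X=world("scene",ds)
def circ(P):
    r=least_squares(lambda p:np.hypot(P[:,0]-p[0],P[:,1]-p[1])-p[2],[*P[:,:2].mean(0),.02],loss="soft_l1",f_scale=.001);return r.x
for nm,a,b in(("vA",(172,189,197,214),(160,190,285,312)),("vB",(235,252,200,217),(240,262,245,275))):
    out=[]
    for n,w,bx in(("top",W,a),("scene",X,b)):
        q=w[bx[2]:bx[3],bx[0]:bx[1]].reshape(-1,3);v=q[(q[:,2]>.006)&(q[:,2]<.06)];t=v[v[:,2]>.037]
        M=w[...,2][bx[2]:bx[3],bx[0]:bx[1]];m=np.argwhere((M>.037)&(M<.06)).mean(0)[::-1]+[bx[0],bx[2]]
        out.append(m);print(nm,n,"cap",t.mean(0).round(4),len(t),"x",v[:,0].min().round(4),v[:,0].max().round(4),"y",v[:,1].min().round(4),v[:,1].max().round(4),"px",m.round(1))
    p,e=tri(out[1],out[0]);print(" tri",p.round(4),e.round(4))
for nm,bx in(("panL",(190,236,125,168)),("panR",(272,316,120,163))):
    q=W[bx[2]:bx[3],bx[0]:bx[1]].reshape(-1,3);v=q[(q[:,2]>.076)&(q[:,2]<.1)]
    h=cv2.convexHull((v[:,:2]*1e4).astype(np.float32));c=cv2.minEnclosingCircle(h);f=v[np.hypot(*(v[:,:2]-np.array(c[0])/1e4).T)<.025]
    print(nm,"centroid",v.mean(0).round(4),"mec",np.round(np.array(c[0])/1e4,4),round(c[1]/1e4,4),"floor z",np.median(f[:,2]).round(4),end=" ")
    q=X.reshape(-1,3);v=q[(abs(q[:,2]-.084)<.008)&(np.hypot(*(q[:,:2]-v.mean(0)[:2]).T)<.05)];print("scene",v.mean(0).round(4) if len(v) else None)
R=W[150:222,320:390];q=R.reshape(-1,3)
v=q[(q[:,2]>.052)&(q[:,2]<.0615)];r=cv2.minAreaRect((v[:,:2]*1e4).astype(np.float32));print("block",np.round(np.array(r[0])/1e4,4),np.array(r[1])/1e4,r[2])
s=q[(q[:,2]>.0625)&(q[:,2]<.072)];c0=np.median(s[:,:2],0);s=s[np.hypot(*(s[:,:2]-c0).T)<.03]
c=cv2.minEnclosingCircle((s[:,:2]*1e4).astype(np.float32));print("sleeve mec",np.round(np.array(c[0])/1e4,4),c[1]/1e4,"mean",s.mean(0).round(4),len(s),np.median(s[:,2]))
c=np.array(c[0])/1e4
b=q[(np.hypot(*(q[:,:2]-c).T)<.013)&(q[:,2]<.06)];print("bore",b.mean(0).round(4),len(b))
g=q[(np.hypot(*(q[:,:2]-c).T)<.034)&((q[:,2]<.05)|(q[:,2]>.0625))];w=cv2.minEnclosingCircle((g[:,:2]*1e4).astype(np.float32));print("well mec",np.round(np.array(w[0])/1e4,4),w[1]/1e4)
np.set_printoptions(linewidth=200);print((W[162:194,338:374,2]*1000).round().astype(int))
```

```text
vA top cap [0.4585 0.212  0.0421] 38 x 0.448 0.47 y 0.2006 0.2202 px [177.2 203.8]
vA scene cap [0.4544 0.2129 0.0411] 74 x 0.4445 0.4638 y 0.2018 0.224 px [172.2 291.9]
 tri [0.4587 0.2124 0.0371] 0.0018
vB top cap [0.4569 0.0536 0.0427] 32 x 0.446 0.4677 y 0.0416 0.0634 px [241.5 205.5]
vB scene cap [0.4539 0.0549 0.0417] 60 x 0.4436 0.4631 y 0.0433 0.0655 px [249.9 252.7]
 tri [0.4571 0.0535 0.0384] 0.001
panL centroid [0.5936 0.1263 0.084 ] mec [0.5928 0.1255] 0.0333 floor z 0.0829 scene [0.5922 0.1241 0.0844]
panR centroid [ 0.6114 -0.0734  0.0841] mec [ 0.61   -0.0732] 0.0332 floor z 0.083 scene [ 0.6099 -0.0746  0.0846]
block [ 0.54   -0.2264] [0.09613926 0.09635032] 86.0687255859375
sleeve mec [ 0.5406 -0.2299] 0.020059107971191405 mean [ 0.5404 -0.2297  0.0658] 129 0.06585490564908048
bore [ 0.5424 -0.2324  0.0534] 67
well mec [ 0.544  -0.2352] 0.027877337646484375
[[58 59 57 ... 43 53 59]
 [59 59 59 ... 57 58 58]
 [57 58 59 ... 58 57 58]
 ...
 [58 59 57 ... 56 58 32]
 [44 46 49 ... 58 58 33]
 [38 39 39 ... 59 57 33]]<stdin>:6: RuntimeWarning: All-NaN slice encountered
```

Measurements agree:

| Item | x, y (m) | Check |
|---|---|---|
| Vial A | 0.458, 0.212 | cap tops 42 mm |
| Vial B | 0.456, 0.054 | cap tops 42 mm |
| Left pan | 0.593, 0.126 | floor 83 mm |
| Right pan | 0.611, -0.073 | floor 83 mm; pans 200 mm apart |
| Well (block centre) | 0.540, -0.2265 | – |
| Sleeve | 0.5405, -0.230 | radius 20 mm, rim 66 mm, so the bore lies towards -y |

First I'll move the tool and align it so that tool y = -world y and tool z = -world x.

```bash
cat > t.py <<'E'
import sys,numpy as np
from station import *
from scipy.spatial.transform import Rotation as Ro
o=get_obs();R=Ro.from_euler("xyz",o["eef_rot"]).as_matrix();p=np.array(o["ee_pos"])
print("t",round(o["time_s"],2),"p",p.round(4),"F",np.round(o["force"],2),"w",round(o["grip_width"],4),"toolz",R[:,2].round(3),"tilt",np.round(R[:2,0],4))
if len(sys.argv)>1:
    d=np.array(eval(sys.argv[1]))-p;print("tool shift mm",(R.T@d*1000).round(1),"yaw err",round(np.arctan2(-R[1,2],-R[0,2]),4))
E
python3 -m handwheel '[[[0,-10,-50],0.14,-0.06],[[0,-20,-100],0.238,-0.06],[[0,-30,-150],0.238,-0.06],[[0,-40,-200],0.238,-0.06],[[0,-50,-250],0.238,-0.06]]' 15
python3 t.py '[0.458,0.212,0.10]'
```

```text
time_s: 1.2
ee_pos: [0.356, -0.4289, 0.2197]
eef_rot: [2.181, 1.57, -0.961]
force: [1.0, -0.5, 0.4]
grip_width: 0.0574
t 1.2 p [ 0.356  -0.4289  0.2197] F [ 0.98 -0.47  0.37] w 0.0574 toolz [-1.  0. -0.] tilt [ 0.0002 -0.0003]
tool shift mm [ 119.5 -640.9 -101.7] yaw err -0.0004
```

```bash
python3 -m handwheel '[[[0,-50,-20],0,-0.06],[[0,-100,-40],0,-0.06],[[0,-150,-60],0,-0.06],[[0,-200,-80],0,-0.06],[[0,-250,-101],0,-0.06]]' >/dev/null
python3 -m handwheel '[[[0,-50,0],0,-0.06],[[0,-100,0],0,-0.06],[[0,-150,0],0,-0.06],[[0,-200,0],0,-0.06],[[0,-250,0],0,-0.06]]' >/dev/null
python3 t.py '[0.458,0.212,0.10]'
```

```text
t 2.2 p [0.449  0.0534 0.22  ] F [ 1.23 -1.14 -0.42] w 0.0498 toolz [-1.     0.001 -0.001] tilt [ 0.0013 -0.0005]
tool shift mm [ 119.9 -158.7   -8.7] yaw err -0.0007
```

Already above vial B, so I'll take B first. I'll go to just above it and check from nearby.

```bash
python3 -m handwheel '[[[40,0,-7],0,-0.06],[[80,0,-7],0,-0.06],[[120,0,-7],0,-0.06],[[145,0,-7],0,-0.06],[[145,0,-7],0,-0.06]]' >/dev/null
python3 t.py '[0.456,0.054,0.030]'
python3 - <<'E'
from h import *
p,d=camera("scene");q=camera("top")[0]
c=cv2.resize(p[190:310,190:310],None,fx=4,fy=4,interpolation=2);e=cv2.resize(q[170:250,200:280],None,fx=4,fy=4,interpolation=2)
cv=np.zeros((480,800,3),np.uint8);cv[:,:480]=c;cv[:320,480:]=e;cv2.imwrite("pics/c2.png",cv)
E
```

```text
t 2.7 p [0.4545 0.0533 0.0724] F [ 0.63  0.26 -0.53] w 0.0495 toolz [-1.     0.001  0.004] tilt [-0.0041 -0.0007]
tool shift mm [42.4 -0.8 -1.6] yaw err -0.0007
```

View pics/c2.png

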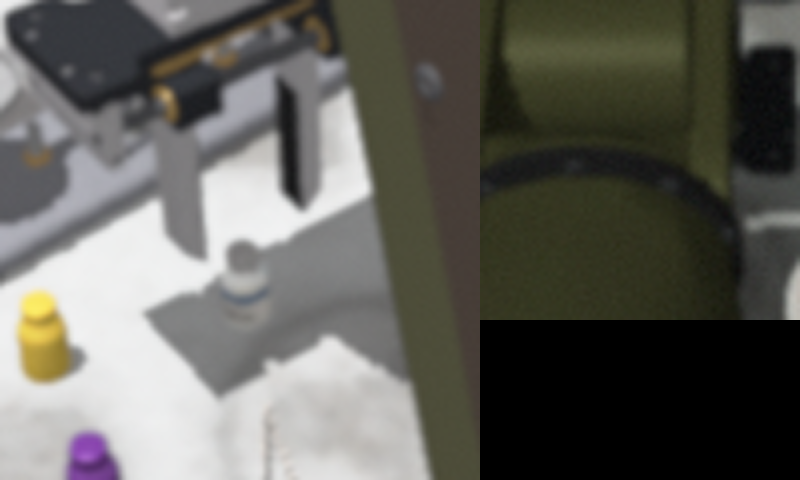

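The scene crop shows the vial (crop 245,285; white with a blue band) between and below the open fingers, with the yellow and purple ones clear. Now I'll descend, close gently and lift.

```bash
python3 -m handwheel '[[[14,0,-1],0,-0.06],[[28,-1,-2],0,-0.06],[[42,-1,-2],0,-0.06],[[42,-1,-2],0,-0.06],[[42,-1,-2],0,0.2]]' 12; python3 t.py
python3 -m handwheel '[[[0,0,0],0,0.6],[[0,0,0],0,0.8],[[0,0,0],0,0.8],[[0,0,0],0,0.8],[[0,0,0],0,0.8]]' 12 >/dev/null; python3 t.py
python3 -m handwheel '[[[-10,0,0],0,0.8],[[-40,0,0],0,0.8],[[-80,0,0],0,0.8],[[-110,0,0],0,0.8],[[-110,0,0],0,0.8]]' 12 >/dev/null; python3 t.py '[.611,-.0735,.15]'
```

```text
time_s: 3.3
ee_pos: [0.4595, 0.0543, 0.0353]
eef_rot: [3.027, 1.567, -0.115]
force: [0.3, 0.4, -0.0]
grip_width: 0.045
t 3.3 p [0.4595 0.0543 0.0353] F [ 0.29  0.42 -0.03] w 0.045 toolz [-1.     0.001 -0.004] tilt [ 0.0036 -0.0004]
t 3.8 p [0.4599 0.0543 0.0359] F [-0.19  0.24  5.69] w 0.0219 toolz [-1.     0.001 -0.005] tilt [ 0.0047 -0.0004]
t 4.3 p [0.461  0.0544 0.1501] F [-0.08 -0.93 -0.51] w 0.0215 toolz [-1.     0.001 -0.011] tilt [ 0.0113 -0.0002]
tool shift mm [   1.9  127.8 -150.1] yaw err -0.0007
```

Grip reading 21.5 mm is narrower than the 23 mm body and the TCP stopped about 5 mm high, so the shoulder may be gripped. I'll look.

```bash
python3 - <<'E'
from h import *
p,d=camera("scene");cv2.imwrite("pics/s3.png",p)
u=proj("scene",[.461,.0544,.14]).astype(int);x,y=max(u[0]-50,0),u[1]-40
cv2.imwrite("pics/c3.png",cv2.resize(p[y:y+100,x:x+110],None,fx=6,fy=6,interpolation=2))
print(x,y);import subprocess
for k in range(3): camera("scene")
E
python3 t.py '[.611,-.0735,.15]'
```

```text
195 168
t 4.5 p [0.4589 0.0543 0.145 ] F [-0.82  0.31  0.12] w 0.0223 toolz [-1.     0.001 -0.003] tilt [ 0.0031 -0.0005]
tool shift mm [  -4.4  127.7 -152.3] yaw err -0.0007
```

View pics/c3.png

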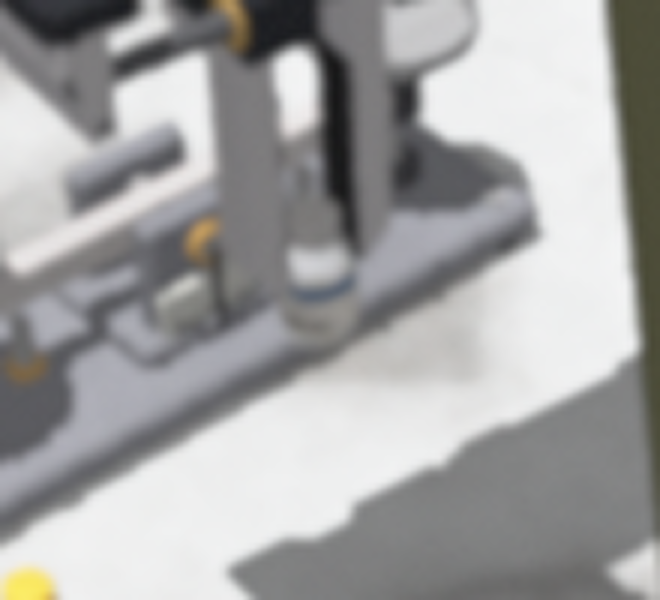

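The crop shows the vial held upright in the jaws (330,290). The TCP now reads its commanded pose, so the earlier gap was settling lag. Next is the right pan.

```bash
python3 -m handwheel '[[[-15,20,-25],0,0.8],[[-25,55,-70],0,0.8],[[-25,95,-115],0,0.8],[[-25,128,-153],0,0.8],[[-25,128,-153],0,0.8]]' >/dev/null
python3 -m handwheel '[[[0,0,0],0,0.8],[[0,0,0],0,0.8],[[0,0,0],0,0.8],[[0,0,0],0,0.8],[[0,0,0],0,0.8]]' >/dev/null
python3 t.py '[.612,-.0735,.116]'
```

```text
t 5.5 p [ 0.6129 -0.076   0.1688] F [ 0.05 -0.34 -0.05] w 0.0213 toolz [-1.     0.002 -0.001] tilt [ 0.0012 -0.0004]
tool shift mm [52.8 -2.5  1. ] yaw err -0.0021
```

```bash
python3 -m handwheel '[[[15,-2,1],0,0.8],[[30,-2,1],0,0.8],[[40,-2,1],0,0.8],[[45,-2,1],0,0.8],[[49,-2,1],0,0.8]]' >/dev/null
python3 -m handwheel '[[[2,0,0],0,0.8],[[2,0,0],0,0.8],[[2,0,0],0,0.8],[[2,0,0],0,0.8],[[2,0,0],0,0.8]]' >/dev/null
python3 t.py '[.612,-.0735,.112]'
python3 - <<'E'
from h import *
p,d=camera("scene")
cv2.imwrite("pics/c4.png",cv2.resize(p[120:230,150:310],None,fx=5,fy=5,interpolation=2))
X=world("scene",d).reshape(-1,3);v=X[(abs(X[:,2]-.086)<.016)&(np.hypot(X[:,0]-.593,X[:,1]-.126)<.03)];print("panL z",np.median(v[:,2]),len(v))
E
```

```text
t 6.5 p [ 0.612  -0.0741  0.1177] F [ 0.32 -0.22 -0.64] w 0.0217 toolz [-1.     0.002 -0.001] tilt [ 0.0013 -0.0004]
tool shift mm [ 5.7 -0.6  0. ] yaw err -0.0021
panL z 0.08729217563085478 506
```

View pics/c4.png

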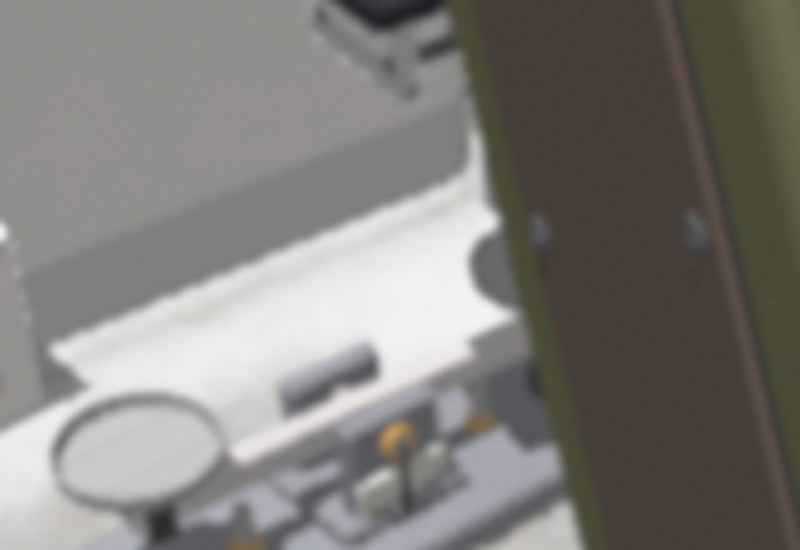

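The right pan is hidden by the arm, but the left pan (crop 140,450) has risen about 4 mm, so the vial is bearing on the right pan. I'll go on down to the stop.

```bash
cat > pan.py <<'E'
from h import *
import sys
c=dict(L=(.593,.126),R=(.611,-.073))[sys.argv[1]]
d=np.median([camera("scene")[1] for _ in range(3)],0);X=world("scene",d).reshape(-1,3)
v=X[(abs(X[:,2]-.083)<.016)&(np.hypot(X[:,0]-c[0],X[:,1]-c[1])<.026)];print("pan",sys.argv[1],"floor z",np.median(v[:,2]).round(4),len(v))
E
python3 -m handwheel '[[[1,0,0],0,0.8],[[2,0,0],0,0.8],[[3,0,0],0,0.8],[[3,0,0],0,0.8],[[3,0,0],0,0.8]]' >/dev/null
python3 t.py; python3 pan.py L
```

```text
t 7.05 p [ 0.612  -0.074   0.1146] F [ 0.18 -0.12  0.04] w 0.0221 toolz [-1.     0.002 -0.001] tilt [ 0.0011 -0.0004]
pan L floor z 0.0874 376
```

```bash
python3 -m handwheel '[[[1,0,0],0,0.8],[[2,0,0],0,0.8],[[2,0,0],0,0.8],[[2,0,0],0,0.8],[[2,0,0],0,0.8]]' >/dev/null
python3 t.py; python3 pan.py L
```

```text
t 7.7 p [ 0.6121 -0.074   0.1127] F [-0.63  0.15  0.26] w 0.0216 toolz [-1.     0.002 -0.001] tilt [ 0.0013 -0.0004]
pan L floor z 0.0891 382
```

Left pan is up 6 mm and nearly on its stop (which also gives TCP-to-foot ≈ 36 mm). Release.

```bash
python3 -m handwheel '[[[0,0,0],0,0.4],[[0,0,0],0,0.2],[[0,0,0],0,0.0],[[0,0,0],0,0.0],[[0,0,0],0,0.0]]' >/dev/null; python3 t.py
python3 -m handwheel '[[[-20,0,0],0,0],[[-50,0,0],0,0],[[-100,0,0],0,0],[[-100,0,0],0,0],[[-100,0,0],0,0]]' >/dev/null; python3 t.py '[.459,.212,.20]';python3 pan.py L
```

```text
t 8.35 p [ 0.6121 -0.074   0.1127] F [ 0.56 -0.25 -0.19] w 0.0468 toolz [-1.     0.002 -0.001] tilt [ 0.0013 -0.0005]
t 8.85 p [ 0.6122 -0.074   0.2135] F [-0.36  0.58 -0.14] w 0.0473 toolz [-1.     0.002 -0.003] tilt [ 0.0033 -0.0008]
tool shift mm [  12.8 -285.7  153.8] yaw err -0.0021
pan L floor z 0.0897 385
```

```bash
python3 -m handwheel '[[[0,-48,25],0,0],[[0,-96,50],0,0],[[0,-144,80],0,0],[[0,-192,115],0,0],[[0,-240,154],0,0]]' >/dev/null
python3 -m handwheel '[[[0,-46,0],0,0],[[30,-46,0],0,0],[[60,-46,0],0,0],[[90,-46,0],0,0],[[115,-46,0],0,0]]' >/dev/null
python3 -m handwheel '[[[0,0,0],0,0],[[0,0,0],0,0],[[0,0,0],0,0],[[0,0,0],0,0],[[0,0,0],0,0]]' >/dev/null
python3 t.py '[.459,.212,.030]'
python3 - <<'E'
from h import *
p,d=camera("scene")
a=cv2.resize(p[230:330,110:240],None,fx=4,fy=4,interpolation=2);b=cv2.resize(p[140:210,225:295],None,fx=4,fy=4,interpolation=2)
cv=np.zeros((400,800,3),np.uint8);cv[:,:520]=a;cv[:280,520:]=b;cv2.imwrite("pics/c5.png",cv)
E
```

```text
t 10.5 p [0.4776 0.185  0.0934] F [0.15 0.09 0.69] w 0.0471 toolz [-1.     0.002  0.004] tilt [-0.004  -0.0007]
tool shift mm [ 63.5 -27.   18.4] yaw err -0.0019
```

View pics/c5.png

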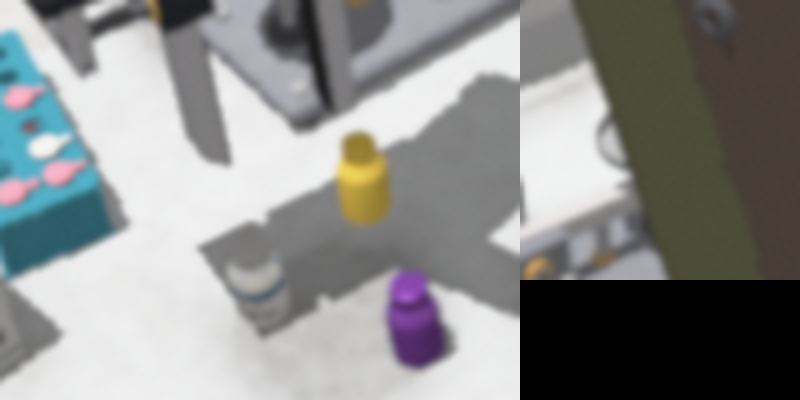

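The crop shows vial A at (260,295), fingers still to the upper right; yellow (365,185) and purple (415,320) clear. I'll shift over, then descend and grip at TCP z 0.030.

```bash
python3 -m handwheel '[[[0,-27,18],0,0],[[0,-27,18],0,0],[[0,-27,18],0,0],[[0,-27,18],0,0],[[0,-27,18],0,0]]' >/dev/null; python3 t.py
python3 -m handwheel '[[[15,0,0],0,0],[[30,0,0],0,0],[[45,0,0],0,0],[[62,0,0],0,0],[[63,0,0],0,0]]' >/dev/null
python3 -m handwheel '[[[0,0,0],0,0],[[0,0,0],0,0],[[0,0,0],0,0],[[0,0,0],0,0],[[0,0,0],0,0]]' >/dev/null; python3 t.py '[.459,.212,.030]'
```

```text
t 11.05 p [0.4599 0.2115 0.0934] F [-0.24 -0.23 -0.17] w 0.047 toolz [-1.     0.003  0.004] tilt [-0.0042 -0.0008]
t 12.05 p [0.4591 0.2108 0.029 ] F [ 0.62 -0.24 -0.55] w 0.0466 toolz [-1.     0.003  0.007] tilt [-0.0066 -0.0017]
tool shift mm [-1.  -1.2  0.1] yaw err -0.0031
```

```bash
python3 -m handwheel '[[[-1,-1,0],0,0.4],[[-1,-1,0],0,0.7],[[-1,-1,0],0,0.8],[[-1,-1,0],0,0.8],[[-1,-1,0],0,0.8]]' 12 >/dev/null; python3 t.py
python3 -m handwheel '[[[-10,0,0],0,0.8],[[-40,0,0],0,0.8],[[-80,0,0],0,0.8],[[-120,0,0],0,0.8],[[-140,0,0],0,0.8]]' >/dev/null
python3 -m handwheel '[[[0,25,-25],0,0.8],[[0,50,-60],0,0.8],[[0,70,-100],0,0.8],[[0,86,-134],0,0.8],[[0,86,-134],0,0.8]]' >/dev/null
python3 -m handwheel '[[[0,0,0],0,0.8],[[0,0,0],0,0.8],[[0,0,0],0,0.8],[[0,0,0],0,0.8],[[0,0,0],0,0.8]]' >/dev/null; python3 t.py '[.593,.126,.122]'; python3 pan.py R
python3 - <<'E'
from h import *
p,d=camera("scene");cv2.imwrite("pics/s6.png",p)
cv2.imwrite("pics/c6.png",cv2.resize(p[100:260,130:330],None,fx=3.5,fy=3.5,interpolation=2))
E
```

```text
t 12.55 p [0.4591 0.2118 0.0301] F [0.38 1.02 1.1 ] w 0.0222 toolz [-1.     0.003  0.007] tilt [-0.0065 -0.0017]
t 14.05 p [0.5966 0.1239 0.1741] F [-0.74  0.17 -0.35] w 0.0221 toolz [-1.     0.005  0.002] tilt [-0.0019 -0.0004]
tool shift mm [52.1 -2.1  3.5] yaw err -0.0054
pan R floor z nan 0
  return _methods._mean(a, axis=axis, dtype=dtype,
  ret = ret.dtype.type(ret / rcount)
```

View pics/c6.png

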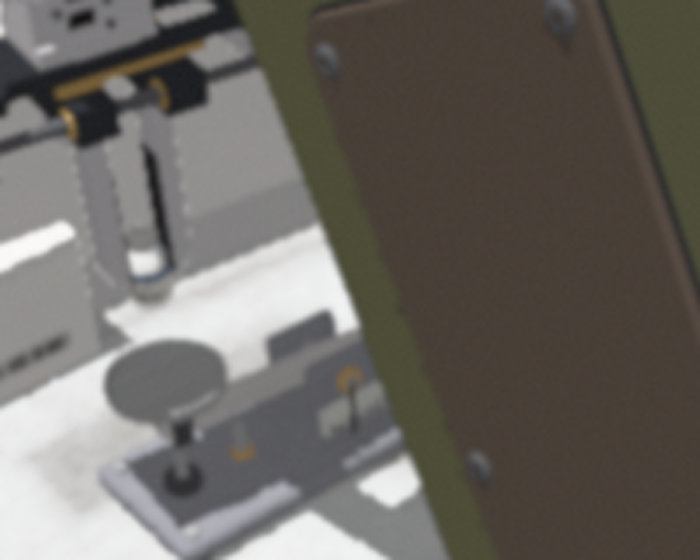

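Vial A (crop 150,270) is held upright over the raised left pan (165,380). I'll lower it to just touching the 90 mm floor, at TCP ≈ 0.1195.

```bash
python3 -m handwheel '[[[10,-2,3],0,0.8],[[25,-2,3],0,0.8],[[40,-2,3],0,0.8],[[50,-2,3],0,0.8],[[54,-2,3],0,0.8]]' >/dev/null
python3 -m handwheel '[[[0,0,0],0,0.8],[[0,0,0],0,0.8],[[0,0,0],0,0.8],[[0,0,0],0,0.8],[[0,0,0],0,0.8]]' >/dev/null; python3 t.py '[.593,.126,.119]'; python3 pan.py L
```

```text
t 15.25 p [0.5933 0.1255 0.1183] F [ 0.01  0.78 -0.1 ] w 0.0219 toolz [-1.     0.006  0.004] tilt [-0.0038 -0.0007]
tool shift mm [-0.7 -0.5  0.3] yaw err -0.0059
pan L floor z 0.0878 273
```

```bash
python3 -m handwheel '[[[0,0,0],0,0.4],[[0,0,0],0,0.2],[[0,0,0],0,0.0],[[0,0,0],0,0.0],[[0,0,0],0,0.0]]' >/dev/null
python3 -m handwheel '[[[0,0,0],0,0],[[-5,0,0],0,0],[[-30,0,0],0,0],[[-60,0,0],0,0],[[-100,0,0],0,0]]' >/dev/null; 
python3 -m handwheel '[[[0,0,0],0,0],[[0,0,0],0,0],[[0,0,0],0,0],[[0,0,0],0,0],[[0,0,0],0,0]]' >/dev/null;python3 t.py; python3 pan.py L
python3 - <<'E'
from h import *
p,d=camera("scene")
cv2.imwrite("pics/c7.png",cv2.resize(p[130:270,130:330],None,fx=3.5,fy=3.5,interpolation=2))
E
```

```text
t 16.9 p [0.5928 0.1255 0.2175] F [ 0.28 -0.51 -0.54] w 0.0467 toolz [-1.     0.006  0.008] tilt [-0.0079 -0.0013]
pan L floor z 0.0762 342
```

View pics/c7.png

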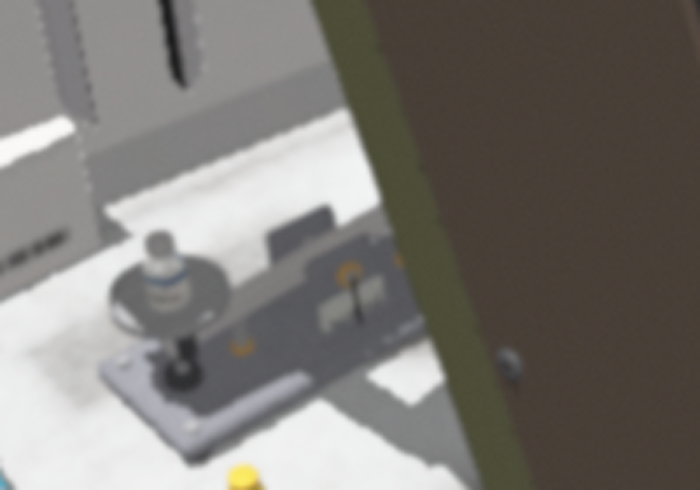

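Left pan dropped to 76 mm with A standing upright (crop 165,280), so A is the heavier. I'll move the arm aside to check B and to calibrate the cameras against A, whose y the jaws have fixed at 0.1255. I'll also check clearances.

```bash
python3 -m handwheel '[[[-20,48,30],0,0],[[-20,96,60],0,0],[[-20,144,90],0,0],[[-20,192,110],0,0],[[-20,240,130],0,0]]' >/dev/null
python3 -m handwheel '[[[0,48,10],0,0],[[0,96,10],0,0],[[0,144,10],0,0],[[0,192,10],0,0],[[0,240,10],0,0]]' >/dev/null
python3 - <<'E'
from h import *
o=get_obs();print(o["time_s"],np.round(o["ee_pos"],3),"q",np.round(o["qpos"],2))
P=[];D=[]
for k in range(6): a,b=camera("top");P.append(a);D.append(b)
D=np.array(D);D[D==0]=np.nan;W=world("top",np.nanmedian(D,0))
S=[camera("scene") for k in range(3)];p=S[0][0]
np.save("pics/W8.npy",W)
q=W.reshape(-1,3)
for nm,c,zf in(("A",(.593,.126),.076),("B",(.611,-.073),.090)):
    v=q[(np.hypot(q[:,0]-c[0],q[:,1]-c[1])<.03)];b=v[(v[:,2]>zf+.012)&(v[:,2]<zf+.06)];t=b[b[:,2]>zf+.038]
    fl=np.median(v[v[:,2]<zf+.009][:,2]) ;print(nm,"floor",fl.round(4),"cap",t.mean(0).round(4),len(t),"ext",b.min(0).round(4),b.max(0).round(4))
for nm,x0,x1,y0,y1 in(("pan area",.55,.70,.06,.19),("well area",.45,.66,-.29,-.16)):
    v=q[(q[:,0]>x0)&(q[:,0]<x1)&(q[:,1]>y0)&(q[:,1]<y1)];print(nm,"max z",np.percentile(v[:,2],[98,99.8]).round(3), "x of z>.14:",v[v[:,2]>.14][:,0].min() if (v[:,2]>.14).any() else None)
f=lambda I,x,y,w,h,k:cv2.resize(I[y:y+h,x:x+w],None,fx=k,fy=k,interpolation=2)
cv=np.zeros((600,800,3),np.uint8);a=f(p,150,130,160,100,5);cv[:400,:800]=a[:400];e=f(P[0],190,115,130,65,3);cv[404:404+e.shape[0]-0,:e.shape[1]]=e[:196]
g=f(P[0],330,150,50,50,4)[:196];cv[404:600,400:600]=g
cv2.imwrite("pics/c8.png",cv)
E
```

```text
18.1 [ 0.459 -0.333  0.24 ] q [-0.69  0.33  1.44 -0.01  1.38  0.89]
A floor 0.0757 cap [0.5923 0.1249 0.1187] 38 ext [0.5815 0.1136 0.0885] [0.602  0.1343 0.1202]
B floor 0.0898 cap [ 0.6088 -0.074   0.1323] 43 ext [ 0.5978 -0.0855  0.1034] [ 0.6167 -0.0636  0.1343]
pan area max z [0.107 0.12 ] x of z>.14: None
well area max z [0.542 0.544] x of z>.14: 0.45000790943634145
```

View pics/c8.png

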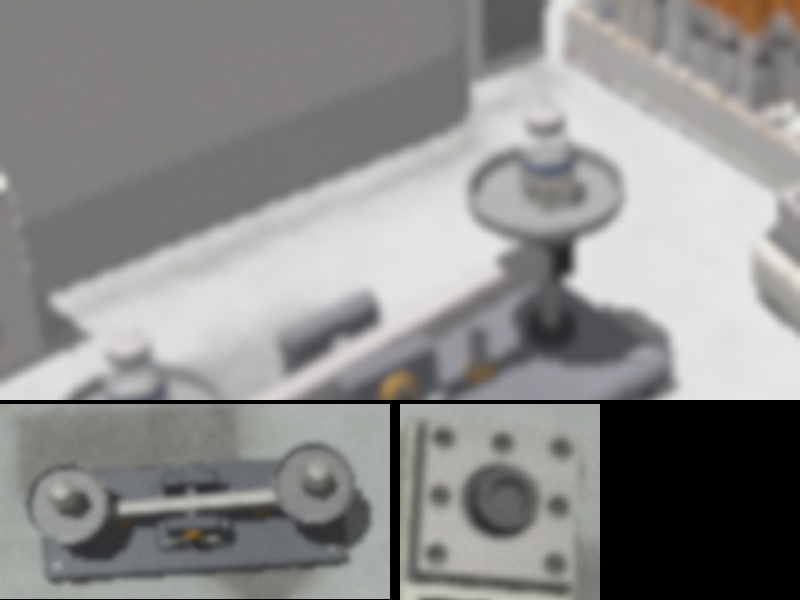

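The view shows B standing upright in the raised right pan (crop 548,165) and A in the lowered left pan (top crop 68,500). The sleeve sits off-centre in the well (crop 500,500). The camera's y matches the robot's to under 1 mm. I'll return and regrip A with jaws along x, so the vial axis is known in both directions.

```bash
python3 - <<'E'
import numpy as np
W=np.load("pics/W8.npy").reshape(-1,3);v=W[(W[:,0]>.56)&(W[:,0]<.67)&(W[:,1]>-.30)&(W[:,1]<-.15)];print(np.percentile(v[:,2],[50,90,98,99.8]))
E
python3 -m handwheel '[[[0,-48,-14],0.14,0],[[0,-96,-28],0.28,0],[[0,-144,-42],0.42,0],[[0,-192,-56],0.56,0],[[0,-240,-70],0.7,0]]' >/dev/null
python3 t.py '[.5925,.1255,.19]'
```

```text
[0.00124645 0.0584245  0.09619326 0.10247765]
t 19.05 p [ 0.5268 -0.1036  0.2399] F [ 1.67 -0.66  0.03] w 0.0471 toolz [-0.772  0.636  0.003] tilt [-0.0052 -0.0019]
tool shift mm [  49.1 -218.8   94.9] yaw err -0.6895
```

```bash
python3 -m handwheel '[[[0,-44,19],0.14,0],[[0,-88,38],0.28,0],[[0,-132,57],0.42,0],[[0,-176,76],0.56,0],[[0,-219,95],0.7,0]]' >/dev/null
python3 t.py '[.5925,.1255,.16]'
python3 -m handwheel '[[[0,0,0],0.14,0],[[0,0,0],0.18,0],[[0,0,0],0.18,0],[[0,0,0],0.18,0],[[0,0,0],0.18,0]]' >/dev/null
python3 t.py '[.5925,.1255,.16]'
```

```text
t 19.55 p [ 0.563  -0.0223  0.2279] F [ 0.36 -0.3  -0.38] w 0.0469 toolz [-0.403  0.912  0.082] tilt [0.0204 0.0985]
tool shift mm [ 82.7 -82.  117.3] yaw err -1.1548
t 20.05 p [ 0.5504 -0.0621  0.2203] F [-0.3  -0.09  0.83] w 0.0468 toolz [-0.3    0.946  0.126] tilt [0.0363 0.1429]
tool shift mm [ 88.  -90.3 157.2] yaw err -1.2638
```

Run:
```python
from station import *
import numpy as np
o=get_obs();print(np.round(o["qpos"],2),np.round(o["force"],1))
```

```text
[-0.25  0.3   1.52  0.15  1.32  2.55] [-0.3 -0.1  0.8]
```

Joint 6 hit its limit (2.55) and the arm traded that for tilt: joint 4 is at 0.15, it should be 0. Spins keep the measured tilt, so I'll unwind joint 6 to its other limit and use the opposite saturation to take the tilt out, clear of everything.

```bash
python3 -m handwheel '[[[-20,0,0],-0.15,0],[[-40,0,0],-0.30,0],[[-40,0,0],-0.45,0],[[-40,0,0],-0.60,0],[[-40,0,0],-0.75,0]]' >/dev/null
for i in 1 2 3 4 5; do python3 -m handwheel '[[[0,0,0],-0.15,0],[[0,0,0],-0.30,0],[[0,0,0],-0.45,0],[[0,0,0],-0.60,0],[[0,0,0],-0.75,0]]' >/dev/null; done
python3 t.py; python3 -c "
from station import *
print([round(x,3) for x in get_obs()['qpos']])"
```

```text
t 23.05 p [ 0.5505 -0.0617  0.2614] F [-1.13 -0.06 -0.65] w 0.0468 toolz [0.995 0.092 0.05 ] tilt [0.0365 0.1413]
[np.float64(-0.246), np.float64(0.273), np.float64(1.465), np.float64(0.148), np.float64(1.405), np.float64(-1.937)]
```

```bash
python3 -m handwheel '[[[0,0,0],-0.15,0],[[0,0,0],-0.30,0],[[0,0,0],-0.45,0],[[0,0,0],-0.60,0],[[0,0,0],-0.75,0]]' >/dev/null
python3 t.py; python3 -c "
from station import *
print([round(float(x),3) for x in get_obs()['qpos']])"
python3 -m handwheel '[[[0,0,0],-0.15,0],[[0,0,0],-0.20,0],[[0,0,0],-0.20,0],[[0,0,0],-0.20,0],[[0,0,0],-0.20,0]]' >/dev/null
python3 t.py; python3 -c "
from station import *
print([round(float(x),3) for x in get_obs()['qpos']])"
```

```text
t 23.55 p [ 0.557  -0.0324  0.2654] F [0.9  0.33 0.78] w 0.0472 toolz [0.703 0.704 0.1  ] tilt [0.0304 0.1112]
[-0.177, 0.276, 1.449, 0.117, 1.407, -2.555]
t 24.05 p [0.5613 0.018  0.2693] F [ 0.04 -0.24 -1.1 ] w 0.047 toolz [0.613 0.787 0.067] tilt [0.0281 0.0635]
[-0.063, 0.276, 1.437, 0.066, 1.405, -2.554]
```

```bash
python3 -m handwheel '[[[0,0,0],-0.15,0],[[0,0,0],-0.26,0],[[0,0,0],-0.26,0],[[0,0,0],-0.26,0],[[0,0,0],-0.26,0]]' >/dev/null
python3 t.py; python3 -c "
from station import *
print([round(float(x),3) for x in get_obs()['qpos']])"
```

```text
t 24.55 p [0.5534 0.097  0.27  ] F [-0.1  -0.69 -0.22] w 0.0471 toolz [0.466 0.884 0.028] tilt [0.0355 0.0128]
[0.104, 0.271, 1.44, 0.009, 1.393, -2.554]
```

Tilt is down to 0.038 rad, nearly all about the y axis. With the jaws along y that leaves the vial upright, so I'll spin back to jaws along y (tool z = +x) and go above A.

```bash
python3 -m handwheel '[[[0,0,0],0.15,0],[[0,0,0],0.30,0],[[0,0,0],0.45,0],[[0,0,0],0.60,0],[[0,0,0],0.75,0]]' >/dev/null
python3 t.py '[.592,.1255,.17]'
```

```text
t 25.05 p [0.5536 0.0958 0.2701] F [0.13 0.71 0.8 ] w 0.0472 toolz [0.946 0.323 0.038] tilt [0.0354 0.0132]
tool shift mm [101.8  15.6  42.1] yaw err -2.8129
```

```bash
python3 -m handwheel '[[[10,16,42],0.15,0],[[30,16,42],0.329,0],[[50,16,42],0.329,0],[[70,16,42],0.329,0],[[70,16,42],0.329,0]]' >/dev/null
python3 -m handwheel '[[[0,0,0],0,0],[[0,0,0],0,0],[[0,0,0],0,0],[[0,0,0],0,0],[[0,0,0],0,0]]' >/dev/null
python3 t.py '[.592,.1255,.107]'; python3 -c "
from station import *
print([round(float(x),3) for x in get_obs()['qpos']])"
```

```text
t 26.05 p [0.5901 0.1243 0.1995] F [ 0.23 -0.74  0.21] w 0.0471 toolz [ 0.999 -0.002  0.032] tilt [0.0316 0.013 ]
tool shift mm [92.6  0.  -1. ] yaw err 3.1391
[0.143, 0.415, 1.413, 0.009, 1.28, -1.428]
```

```bash
python3 -m handwheel '[[[25,0,0],0,0],[[50,0,-1],0,0],[[70,0,-1],0,0],[[85,0,-1],0,0],[[92,0,-1],0,0]]' >/dev/null
python3 -m handwheel '[[[0,0,0],0,0],[[0,0,0],0,0],[[0,0,0],0,0],[[0,0,0],0,0],[[0,0,0],0,0]]' >/dev/null
python3 t.py '[.592,.1255,.1065]'
```

```text
t 27.05 p [0.5919 0.1255 0.1069] F [ 0.6   0.11 -0.24] w 0.0467 toolz [ 1.    -0.002  0.031] tilt [0.031 0.013]
tool shift mm [0.4 0.  0.1] yaw err 3.1391
```

```bash
python3 -m handwheel '[[[0,0,0],0,0.4],[[0,0,0],0,0.7],[[0,0,0],0,0.85],[[0,0,0],0,0.85],[[0,0,0],0,0.85]]' 15 >/dev/null; python3 t.py
python3 -m handwheel '[[[-4,0,0],0,0.85],[[-20,0,0],0,0.85],[[-50,0,0],0,0.85],[[-90,0,0],0,0.85],[[-90,0,0],0,0.85]]' >/dev/null
python3 -m handwheel '[[[0,0,0],0,0.85],[[0,0,0],0,0.85],[[0,0,0],0,0.85],[[0,0,0],0,0.85],[[0,0,0],0,0.85]]' >/dev/null
python3 t.py '[.5405,-.230,.19]'
python3 - <<'E'
from h import *
p,d=camera("scene")
cv2.imwrite("pics/c9.png",cv2.resize(p[100:230,130:300],None,fx=4.5,fy=4.5,interpolation=2))
E
```

```text
t 27.55 p [0.5919 0.1255 0.1069] F [-0.86  0.26  0.92] w 0.0221 toolz [ 1.    -0.002  0.031] tilt [0.0311 0.013 ]
t 28.55 p [0.5906 0.1245 0.202 ] F [-0.82 -0.23 -0.88] w 0.0217 toolz [ 0.999 -0.002  0.038] tilt [0.0382 0.014 ]
tool shift mm [   5.1 -354.8  -49.6] yaw err 3.1391
```

View pics/c9.png

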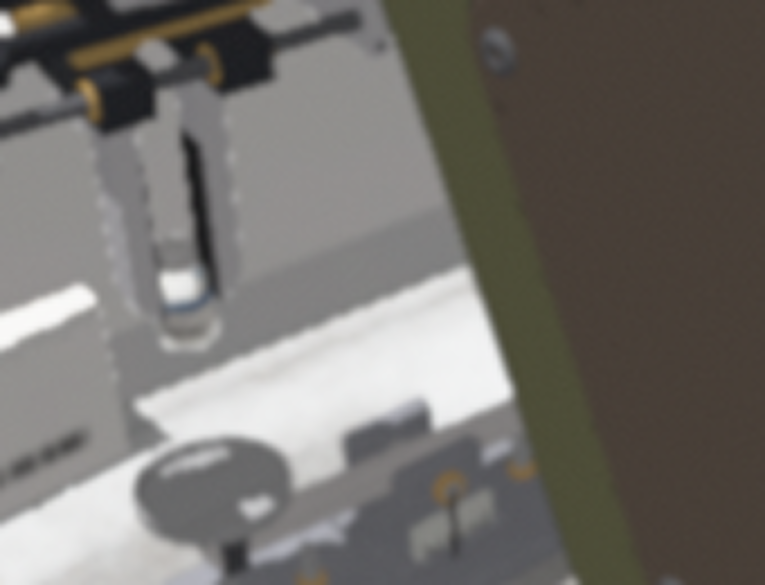

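The crop shows A held upright by the fingertips (185,300) and the left pan free. I'll carry it at this height to above the bore, estimated at (0.5406, -0.2303).

```bash
python3 -m handwheel '[[[0,-35,-5],0,0.85],[[0,-75,-10],0,0.85],[[0,-115,-15],0,0.85],[[0,-155,-20],0,0.85],[[0,-195,-25],0,0.85]]' >/dev/null
python3 -m handwheel '[[[0,-40,-5],0,0.85],[[0,-80,-10],0,0.85],[[0,-115,-15],0,0.85],[[0,-150,-20],0,0.85],[[0,-160,-25],0,0.85]]' >/dev/null
python3 -m handwheel '[[[0,0,0],0,0.85],[[0,0,0],0,0.85],[[0,0,0],0,0.85],[[0,0,0],0,0.85],[[0,0,0],0,0.85]]' >/dev/null
python3 t.py '[.5405,-.2303,.106]'; python3 pan.py L; python3 -c "
from station import *
print([round(float(x),3) for x in get_obs()['qpos']])"
```

```text
t 30.1 p [ 0.5391 -0.2338  0.1947] F [-1.07 -0.4  -0.21] w 0.0217 toolz [ 0.999 -0.004  0.038] tilt [0.0381 0.0139]
tool shift mm [88.8  2.3 -2. ] yaw err 3.1378
pan L floor z 0.0897 380
[-0.485, 0.387, 1.463, 0.031, 1.264, -2.061]
```

```bash
python3 -m handwheel '[[[20,2,-1],0,0.85],[[45,2,-2],0,0.85],[[70,2,-2],0,0.85],[[85,2,-2],0,0.85],[[91,2,-2],0,0.85]]' >/dev/null
python3 -m handwheel '[[[0,0,0],0,0.85],[[0,0,0],0,0.85],[[0,0,0],0,0.85],[[0,0,0],0,0.85],[[0,0,0],0,0.85]]' >/dev/null
python3 t.py '[.5406,-.2303,.096]'
```

```text
t 31.25 p [ 0.5402 -0.2308  0.1029] F [-0.4   0.08 -0.42] w 0.0218 toolz [ 0.999 -0.004  0.037] tilt [0.037  0.0144]
tool shift mm [6.9 0.4 0.1] yaw err 3.1372
```

```bash
python3 -m handwheel '[[[2,0,0],0,0.85],[[4,0.4,0],0,0.85],[[6,0.4,0],0,0.85],[[8,0.4,0],0,0.85],[[8,0.4,0],0,0.85]]' >/dev/null; python3 t.py
python3 -m handwheel '[[[1,0,0],0,0.85],[[2,0,0],0,0.85],[[2,0,0],0,0.85],[[2,0,0],0,0.85],[[2,0,0],0,0.85]]' >/dev/null; python3 t.py
```

```text
t 31.75 p [ 0.5405 -0.2303  0.0947] F [-0.65 -0.31  2.76] w 0.0215 toolz [ 0.999 -0.004  0.037] tilt [0.0369 0.0144]
t 32.25 p [ 0.5406 -0.2303  0.0929] F [-1.66  0.62  3.98] w 0.0214 toolz [ 0.999 -0.004  0.037] tilt [0.037  0.0143]
```

Contact near the rim (4 N, foot barely at rim level). I'll average force and moment, pressed versus lifted, to see which side bears.

```bash
cat > fm.py <<'E'
from station import *
import numpy as np
L=[]
for k in range(8):
    camera("top");o=get_obs();L.append(np.r_[o["force"],o["moment"]])
L=np.array(L);print("t",round(o["time_s"],2),"p",np.round(o["ee_pos"],4),"F",L.mean(0)[:3].round(2),"M",L.mean(0)[3:].round(4),"sem",(L.std(0)/8**.5).round(3))
E
python3 fm.py
python3 -m handwheel '[[[-3,0,0],0,0.85],[[-6,0,0],0,0.85],[[-6,0,0],0,0.85],[[-6,0,0],0,0.85],[[-6,0,0],0,0.85]]' >/dev/null; python3 fm.py
```

```text
t 32.65 p [ 0.5406 -0.2303  0.0928] F [-1.47  0.26  4.14] M [ 0.0709  0.1298 -0.005 ] sem [0.191 0.101 0.108 0.01  0.013 0.008]
t 33.55 p [ 0.5404 -0.2304  0.0987] F [-0.01  0.09 -0.22] M [ 0.0446 -0.1349 -0.0107] sem [0.161 0.123 0.13  0.006 0.008 0.004]
```

ΔF = (-1.46, 0.17, 4.4) N: the bevel is being pushed towards -x and y looks right, so the bore is 1–2 mm towards -x. Shift -1.5 mm in x and press again.

```bash
python3 -m handwheel '[[[0,0,-1.5],0,0.85],[[2,0,-1.5],0,0.85],[[4,0,-1.5],0,0.85],[[6,0,-1.5],0,0.85],[[6,0,-1.5],0,0.85]]' >/dev/null; python3 fm.py
```

```text
t 34.45 p [ 0.5391 -0.2303  0.0927] F [ 0.    0.38 -0.56] M [ 0.0335 -0.1027 -0.0136] sem [0.16  0.217 0.195 0.013 0.01  0.01 ]
```

No force at the same depth, so it is in the bore. Press on past the pads, in small steps.

```bash
python3 -m handwheel '[[[1,0,0],0,0.85],[[2,0,0],0,0.85],[[3,0,0],0,0.85],[[3,0,0],0,0.85],[[3,0,0],0,0.85]]' >/dev/null; python3 t.py
python3 -m handwheel '[[[1,0,0],0,0.85],[[2,0,0],0,0.85],[[3,0,0],0,0.85],[[3,0,0],0,0.85],[[3,0,0],0,0.85]]' >/dev/null; python3 fm.py
```

```text
t 34.95 p [ 0.5392 -0.2301  0.0897] F [0.16 1.71 1.01] w 0.022 toolz [ 0.999 -0.004  0.037] tilt [0.0369 0.0146]
t 35.85 p [ 0.5393 -0.2301  0.0868] F [-0.01  2.57  1.31] M [ 0.5838 -0.0906 -0.0009] sem [0.123 0.235 0.186 0.006 0.009 0.009]
```

Side force Fy = 2.6 N means the wall is pushing towards +y. Ease 0.7 mm to +y, then continue.

```bash
python3 -m handwheel '[[[0,0.7,0],0,0.85],[[0,0.7,0],0,0.85],[[1,0.7,0],0,0.85],[[1,0.7,0],0,0.85],[[1,0.7,0],0,0.85]]' >/dev/null; python3 t.py
python3 -m handwheel '[[[1,0,0],0,0.85],[[2,0,0],0,0.85],[[2,0,0],0,0.85],[[2,0,0],0,0.85],[[2,0,0],0,0.85]]' >/dev/null; python3 fm.py
```

```text
t 36.35 p [ 0.5394 -0.2295  0.0858] F [-0.45 -1.67  0.92] w 0.0221 toolz [ 0.999 -0.004  0.037] tilt [0.0371 0.0143]
t 37.25 p [ 0.5395 -0.2295  0.0838] F [-0.44 -1.84  1.28] M [-0.3658 -0.0899 -0.0072] sem [0.156 0.143 0.191 0.009 0.007 0.01 ]
```

```bash
python3 -m handwheel '[[[0,-0.3,0],0,0.85],[[1,-0.3,0],0,0.85],[[1,-0.3,0],0,0.85],[[1,-0.3,0],0,0.85],[[1,-0.3,0],0,0.85]]' >/dev/null; python3 t.py
python3 -m handwheel '[[[1,0,0],0,0.85],[[2,0,0],0,0.85],[[2,0,0],0,0.85],[[2,0,0],0,0.85],[[2,0,0],0,0.85]]' >/dev/null; python3 fm.py
python3 - <<'E'
from h import *
p,d=camera("scene")
cv2.imwrite("pics/c10.png",cv2.resize(p[100:230,260:420],None,fx=4.5,fy=4.5,interpolation=2))
E
```

```text
t 37.75 p [ 0.5395 -0.2297  0.0828] F [-0.76  0.73  1.67] w 0.0219 toolz [ 0.999 -0.004  0.037] tilt [0.0371 0.0143]
t 38.65 p [ 0.5396 -0.2298  0.0808] F [-0.24 -0.23  4.18] M [-0.0404 -0.0277 -0.0061] sem [0.125 0.178 0.179 0.013 0.008 0.011]
```

View pics/c10.png

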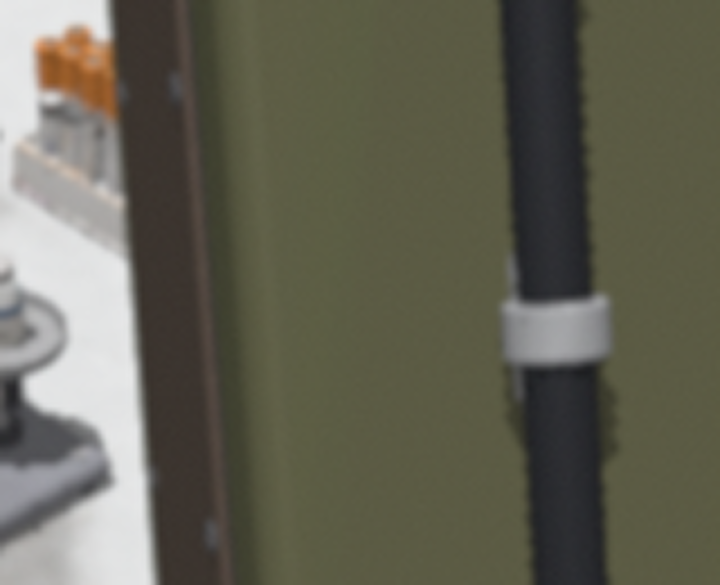

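The view is blocked by the arm (only B on its pan shows, at the left edge). 4.2 N at z 0.0808 fits the foot being on the bore floor with the sleeve sunk 2.2 mm. One more gentle push to be sure, then release and lift away.

```bash
python3 -m handwheel '[[[0.5,0,0],0,0.85],[[1,0,0],0,0.85],[[1.5,0,0],0,0.85],[[2,0,0],0,0.85],[[2,0,0],0,0.85]]' >/dev/null; python3 fm.py
python3 -m handwheel '[[[-2,0,0],0,0.85],[[-3,0,0],0,0.85],[[-3,0,0],0,0.6],[[-3,0,0],0,0.3],[[-3,0,0],0,0]]' >/dev/null;python3 t.py
python3 -m handwheel '[[[0,0,0],0,-0.1],[[0,0,0],0,-0.1],[[-15,0,0],0,-0.1],[[-40,0,0],0,-0.1],[[-80,0,0],0,-0.1]]' >/dev/null;python3 t.py
```

```text
t 39.6 p [ 0.5397 -0.2297  0.079 ] F [-1.2   0.12  6.54] M [ 0.0218  0.0972 -0.0001] sem [0.168 0.053 0.228 0.011 0.006 0.009]
t 40.1 p [ 0.5394 -0.2296  0.0815] F [-0.82  0.08 -0.81] w 0.0347 toolz [ 0.999 -0.004  0.036] tilt [0.0365 0.0147]
t 40.6 p [ 0.5357 -0.2304  0.1616] F [1.02 0.89 0.54] w 0.0517 toolz [ 0.999 -0.004  0.034] tilt [0.0338 0.0161]
```

```bash
python3 -m handwheel '[[[-50,0,0],0,-0.1],[[-70,-30,-30],0,-0.1],[[-70,-60,-60],0,-0.1],[[-70,-100,-90],0,-0.1],[[-70,-140,-120],0,-0.1]]' >/dev/null
python3 -m handwheel '[[[0,0,0],0,-0.1],[[0,0,0],0,-0.1],[[0,0,0],0,-0.1],[[0,0,0],0,-0.1],[[0,0,0],0,-0.1]]' >/dev/null;python3 t.py
python3 - <<'E'
from h import *
P=[];D=[]
for k in range(6): a,b=camera("top");P.append(a);D.append(b)
D=np.array(D);D[D==0]=np.nan;q=world("top",np.nanmedian(D,0)).reshape(-1,3)
for nm,c,zf in(("A",(.540,-.2265),.053),("B",(.611,-.073),.076)):
    v=q[(np.hypot(q[:,0]-c[0],q[:,1]-c[1])<.024)];t=v[(v[:,2]>zf+.036)&(v[:,2]<zf+.07)];print(nm,"cap",t.mean(0).round(4),len(t),"foot",np.round(np.median(t[:,2])-.043,4),"ext",t.min(0).round(4),t.max(0).round(4))
    r=v[(v[:,2]>.0625)&(v[:,2]<.069)];print(" rim z",np.median(r[:,2]) if len(r) else None)
p,_=camera("scene");f=lambda I,x,y,w,h,k:cv2.resize(I[y:y+h,x:x+w],None,fx=k,fy=k,interpolation=2)
cv=np.zeros((600,800,3),np.uint8);cv[:400,:800]=f(p,210,120,160,80,5);e=f(P[0],270,110,110,50,4);cv[400:600,:440]=e;g=f(P[0],335,150,45,50,4);cv[400:600,450:630]=g
cv2.imwrite("pics/c11.png",cv)
E
```

```text
t 41.6 p [ 0.4122 -0.3712  0.227 ] F [-0.43 -0.58 -0.85] w 0.0517 toolz [ 0.999 -0.002  0.035] tilt [0.035  0.0149]
A cap [ 0.5424 -0.2305  0.0967] 39 foot 0.0539 ext [ 0.5352 -0.2385  0.0917] [ 0.5503 -0.2237  0.099 ]
 rim z 0.06582758627073476
B cap [ 0.6089 -0.0734  0.1183] 42 foot 0.0755 ext [ 0.6015 -0.08    0.1132] [ 0.6167 -0.0659  0.1199]
 rim z None
```

No more pictures can be viewed. Numerically, A's foot is at ≈54 mm (home 53), the rim is back at 66 mm, and B stands on the right pan. A's cap is 2 mm off the sleeve centre in x, so I'll check its lean from the scene view, using B as a control.

Run:
```python
from h import *
def med(n,k=8):
    D=np.array([camera(n)[1] for _ in range(k)]);D[D==0]=np.nan;return world(n,np.nanmedian(D,0))
from scipy.optimize import least_squares
for n in("scene","top"):
  W=med(n).reshape(-1,3)
  for nm,c,zf in(("A",(.5415,-.2305),.053),("B",(.609,-.0735),.076)):
    v=W[(np.hypot(W[:,0]-c[0],W[:,1]-c[1])<.02)&(W[:,2]>zf+.016)&(W[:,2]<zf+.046)]
    h=v[:,2]-zf;ra=np.interp(h,[27,33],[11.5,8.5]) if 0 else np.interp(h*1000,[27,33],[11.5,8.5])/1000
    side=(h<.041)
    # axis: xy = c + k*(h-.02); side points lie at radius ra(h)
    s=v[side];hs=h[side];rs=ra[side]
    f=lambda p:np.hypot(s[:,0]-p[0]-p[2]*(hs-.025),s[:,1]-p[1]-p[3]*(hs-.025))-rs
    r=least_squares(f,[*c,0,0],loss="soft_l1",f_scale=.0015);J=np.linalg.inv(r.jac.T@r.jac)*np.mean(r.fun**2)
    t=v[h>.041];print(n,nm,len(s),"c",r.x[:2].round(4),"tilt",r.x[2:].round(3),"+-",np.sqrt(np.diag(J))[2:].round(3),"cap",t.mean(0).round(4))
```

```text
Traceback (most recent call last):
numpy.linalg.LinAlgError: Singular matrix
```

```bash
python3 -m handwheel '[[[0,-30,-40],0,-0.1],[[0,-60,-80],0,-0.1],[[0,-95,-120],0,-0.1],[[0,-130,-160],0,-0.1],[[0,-150,-200],0,-0.1]]' >/dev/null
python3 -m handwheel '[[[0,0,-40],0,-0.1],[[0,0,-80],0,-0.1],[[0,0,-80],0,-0.1],[[0,0,-80],0,-0.1],[[0,0,-80],0,-0.1]]' >/dev/null; python3 t.py
python3 - <<'E'
from h import *
def med(n,k=6):
    D=np.array([camera(n)[1] for _ in range(k)]);D[D==0]=np.nan;return world(n,np.nanmedian(D,0))
from scipy.optimize import least_squares
for n in("scene","top"):
  W=med(n).reshape(-1,3)
  for nm,c,zf in(("A",(.5415,-.2305),.053),("B",(.609,-.0735),.076)):
    v=W[(np.hypot(W[:,0]-c[0],W[:,1]-c[1])<.02)&(W[:,2]>zf+.016)&(W[:,2]<zf+.046)];h=v[:,2]-zf
    print(n,nm,len(v))
    if len(v)<30: continue
    s=v[h<.041];hs=h[h<.041];rs=np.interp(hs*1000,[27,33],[11.5,8.5])/1000
    f=lambda p:np.hypot(s[:,0]-p[0]-p[2]*(hs-.025),s[:,1]-p[1]-p[3]*(hs-.025))-rs
    r=least_squares(f,[*c,0,0],loss="soft_l1",f_scale=.0015);J=np.linalg.pinv(r.jac.T@r.jac)*np.mean(r.fun**2)
    print("  c",r.x[:2].round(4),"tilt",r.x[2:].round(3),"+-",np.sqrt(np.diag(J))[2:].round(3),"cap",v[h>.041].mean(0).round(4))
E
```

```text
t 43.35 p [ 0.2527 -0.4471  0.2173] F [ 0.33 -0.56 -0.63] w 0.0515 toolz [ 0.993 -0.111 -0.031] tilt [-0.0342 -0.026 ]
scene A 0
scene B 136
  c [ 0.6083 -0.0744] tilt [0.053 0.046] +- [0.026 0.03 ] cap [ 0.6067 -0.0721  0.1174]
top A 89
  c [ 0.5422 -0.2307] tilt [ 0.046 -0.067] +- [0.023 0.022] cap [ 0.5428 -0.2308  0.0968]
top B 83
  c [ 0.6098 -0.0743] tilt [0.041 0.011] +- [0.025 0.03 ] cap [ 0.6092 -0.0738  0.1187]<stdin>:3: RuntimeWarning: All-NaN slice encountered
```

```bash
python3 -m handwheel '[[[0,-20,-40],0,-0.1],[[0,-40,-80],0,-0.1],[[0,-60,-120],0,-0.1],[[0,-80,-160],0,-0.1],[[0,-100,-200],0,-0.1]]' >/dev/null
python3 t.py
python3 - <<'E'
from h import *
F=[camera("scene") for _ in range(8)];D=np.array([f[1] for f in F]);D[D==0]=np.nan;W=world("scene",np.nanmedian(D,0));np.save("pics/Wl.npy",W);I=np.mean([f[0] for f in F],0).astype(np.uint8);cv2.imwrite("pics/last.png",I)
for nm,c,zf in(("A",(.5415,-.2305),.053),("B",(.609,-.0735),.076)):
    b=[proj("scene",[*c,zf+h]) for h in(.014,.0215,.043)];print(nm,np.round(b,1).tolist())
    m=(np.hypot(W[...,0]-c[0],W[...,1]-c[1])<.019)&(W[...,2]>zf+.016)&(W[...,2]<zf+.047)
    # silhouette midline per row along image; compare with the projected vertical
    ys=np.unique(np.argwhere(m)[:,0]);L=[(y,np.flatnonzero(m[y]).mean(),m[y].sum()) for y in ys if m[y].sum()>3]
    if len(L)<5: print(len(L));continue
    L=np.array(L);k=np.polyfit(L[:,0],L[:,1],1)[0];e=(b[2][0]-b[0][0])/(b[2][1]-b[0][1]);print(" slope",k.round(3),"vertical",e.round(3),"lean in image",np.round(np.arctan(e)-np.arctan(k),3),L.round(1).tolist(),"cap",W[m&(W[...,2]>zf+.04)].mean(0).round(4))
E
```

```text
t 44.45 p [ 0.1963 -0.4611  0.2119] F [-0.37 -0.08 -0.18] w 0.0517 toolz [ 0.981 -0.18  -0.074] tilt [-0.0838 -0.0488]
A [[335.8, 166.8], [336.0, 163.9], [336.7, 155.5]]
0
B [[258.5, 168.6], [258.3, 165.6], [258.0, 156.9]]
 slope 0.033 vertical 0.041 lean in image 0.008 [[157.0, 258.5, 6.0], [158.0, 258.5, 8.0], [159.0, 258.5, 8.0], [160.0, 258.5, 8.0], [161.0, 259.0, 9.0], [162.0, 258.5, 10.0], [163.0, 259.0, 11.0], [164.0, 259.0, 11.0], [165.0, 259.0, 11.0], [166.0, 259.0, 11.0], [167.0, 259.0, 11.0], [168.0, 259.0, 11.0], [169.0, 259.0, 11.0], [170.0, 258.5, 8.0]] cap [ 0.6062 -0.0726  0.1171]<stdin>:2: RuntimeWarning: All-NaN slice encountered
```

```bash
python3 -m handwheel '[[[0,0,0],0.15,-0.1],[[0,-20,-20],0.30,-0.1],[[0,-45,-50],0.45,-0.1],[[0,-70,-80],0.60,-0.1],[[0,-90,-110],0.75,-0.1]]' >/dev/null
python3 t.py
python3 - <<'E'
from h import *
F=[camera("scene") for _ in range(8)];D=np.array([f[1] for f in F]);D[D==0]=np.nan;W=world("scene",np.nanmedian(D,0))
for nm,c,zf in(("A",(.5415,-.2305),.053),):
    b=[proj("scene",[*c,zf+h]) for h in(.014,.0215,.043)]
    m=(np.hypot(W[...,0]-c[0],W[...,1]-c[1])<.019)&(W[...,2]>zf+.016)&(W[...,2]<zf+.047)
    ys=np.unique(np.argwhere(m)[:,0]);L=[(y,np.flatnonzero(m[y]).mean(),m[y].sum()) for y in ys if m[y].sum()>3]
    if len(L)<5: print(len(L));continue
    L=np.array(L);k=np.polyfit(L[:,0],L[:,1],1)[0];e=(b[2][0]-b[0][0])/(b[2][1]-b[0][1]);print(" slope",k.round(3),"vertical",e.round(3),"lean in image",np.round(np.arctan(e)-np.arctan(k),3),L.round(1).tolist(),"cap",W[m&(W[...,2]>zf+.04)].mean(0).round(4))
E
```

```text
t 45.35 p [ 0.0718 -0.5305  0.2261] F [ 0.97 -0.23  0.42] w 0.052 toolz [ 0.594 -0.804 -0.01 ] tilt [-0.0837 -0.0492]
 slope -0.027 vertical -0.076 lean in image -0.05 [[155.0, 337.0, 7.0], [156.0, 337.0, 7.0], [157.0, 337.0, 7.0], [158.0, 337.0, 7.0], [159.0, 337.0, 7.0], [160.0, 336.5, 8.0], [161.0, 336.5, 10.0], [162.0, 336.5, 10.0], [163.0, 337.0, 11.0], [164.0, 337.0, 11.0], [165.0, 336.5, 10.0], [166.0, 336.5, 10.0], [167.0, 336.5, 10.0], [168.0, 336.5, 10.0], [169.0, 337.0, 7.0]] cap [ 0.5389 -0.2295  0.0954]<stdin>:2: RuntimeWarning: All-NaN slice encountered
```

The evidence fits A being home and upright to within about 0.05 rad, and B standing on the right pan. The arm is clear of everything. Handing in.

```bash
python3 -c "
from station import *
print(hand_in())"
```

```text
the job is handed in; nothing more can be done
None
```

I weighed both vials, pressed the heavier one (A) home in the grey sleeve, and left the lighter one (B) standing on the right pan. I handed in at about 46 s; `hand_in()` gave no verdict.

- **Weighing:** with B on the right pan and A on the left, both let go, the left pan dropped to 76 mm and the right rose to 90 mm. So A is the heavier.
- **Seating:** the first press touched the rim at about 4 N, pushed towards -x. I shifted 1.5 mm to -x and trimmed y against the side force, and A slid in. At the bottom 4.2 N rose to 6.5 N over 1.8 mm, which matches the cushion alone, so the foot was on the bore floor. The largest averaged press was 6.5 N.
- **Last checks:** the sleeve rim is back at 66 mm. A's foot reads 54 mm, where home is 53 mm, and B stands at floor level on the right pan. The arm was clear of everything.

**What went wrong or disagreed:**
- **Arm tilt:** I ran joint 6 into its limit while turning the gripper, which tilted the tool by 0.15 rad. I took most of it out at the opposite limit; the 0.04 rad left was about the jaw axis, so it did not tilt the vial.
- **A's height and lean:** A's foot reads 1.0 to 1.5 mm above nominal, depending on the camera, inside the 2 mm tolerance. The lean estimates for A scatter between 0 and 0.08 rad, within noise and under the 0.12 limit. The two cameras also put its cap about 4 mm apart in x.
- **Final picture:** I could not view one because the 12-picture limit was reached, so the last checks are from depth data only.

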